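# Set the overhang of a cantilever test strip and hold it for clamping

## Robot

A 7-joint arm with a two-finger parallel gripper is mounted at the origin on the work surface. World frame = base frame: x ahead of the robot, y to its left, z up, the work surface at z = 0. Lengths are in m, angles in rad, forces in N, time in s.
With the tool pointing down it reaches from about 0.425 to 0.875 m from the base axis. Payload 4.7 kg.
Tool frame: the origin (TCP) lies at the very end of the fingers, on their centre line; the grasp point (between the pads) lies arm.grasp_offset behind it (arm.grasp_offset is the distance from the TCP to the grasp point, in m); z points along the fingers, y is the line along which they close (so a half turn about z gives the same grasp; the last joint's range is limited). The gripper opens to 85 mm and grips with 20 to 120 N. Pads are 22 mm wide; open, the fingers measure 114 mm over their backs; the gripper's body (76 mm by 85 mm) begins 54 mm behind the grasp point. The pads swing forward as they close: fully open they stand 13 mm farther back than shut.
Start: joints at [-1.213, 0.321, -0.07, 1.45, 0.023, 1.371, -0.057], TCP at [0.219, 0.612, 0.231] pointing down, gripper open.
Joint ranges: [-2.86, 2.86], [-0.3, 2.09], [-1.38, 1.24], [0.06, 2.45], [-1.56, 4.7], [0.09, 2.05], [-2.69, 2.69]. Speed limits (rad/s): [2.57, 2.57, 3.14, 3.14, 3.14, 3.14, 3.14].

## Interface

Orientations are given as [roll, pitch, yaw] about the fixed x, y, z axes, in that order (R = Rz(yaw) Ry(pitch) Rx(roll)).
In Python, from station import arm, eyes, order gives the robot as it stands.
- The arm moves only by the tool send_rows, never from a script. Its argument "plan" is a list of rows, each an object with "claw": the finger opening in mm, from 0 to 85.4; "delta_pos": the shift along the tool's x, y, z in mm, a list of three; "twist": the turn, a rotation vector about the tool's x, y, z in degrees, a list of three. In form: [{"claw": claw, "delta_pos": [dx, dy, dz], "twist": [wx, wy, wz]}, ...]. A call has 1 to 10 rows; each row is the pose to reach, as a shift and turn from the pose commanded when the call began, along the tool's axes at that moment; what a row does not reach only later rows make up. A row lasts 1/12 s, in which the tool goes at most 41.7 mm and 7.16 degrees, less where a joint would pass 70% of its speed; a pose out of reach is approached as far as the arm can. A call with a gripper value outside its range is refused whole. The fingers move at their own pace and stop on an object; the grip force is fixed at half the most. Time passes only in rows, so rows that repeat a pose let the fingers close. It gives the time, the measured TCP pose, the force, the opening and the grip force at its end, in the units of the state.
- arm.read_state(): the state, without advancing time (a new reading comes with each control period).
- eyes.get_image(name): name is "side" or "top"; returns the picture (384x512x3 uint8, red, green, blue); there is no depth.
- eyes.camera_info(name): a dict with "fx", "fy", "cx", "cy" (pixels), "extrinsics" (4x4, takes a point from world to camera coordinates). Camera axes: x right, y down, z forward; pixel columns grow to the right and rows downward; lengths in m; the calibration is good to about 2 mm. A picture is of the moment at which its call begins. camera_info takes no time and is no camera call.
- order.sign_off(): hands the job in; it is judged then, once.
The state is a dict: "t": time; "joint_positions": joint angles; "dq": joint speeds; "tau": joint torques, N m; "tcp_pos": TCP position; "tcp_rot": TCP orientation; "ft_force": force on the tool from outside, world axes, zero at the start; "ft_torque": the same for the moment, N m; "opening": finger opening in m; "gripper_force": force on a finger pad.
Only numpy, scipy, OpenCV 4.12 (cv2) and the standard library are available. Lean on these libraries where they do the work, as an engineer would, in place of code of your own. Each camera call takes 0.05 s, during which the arm holds its last target. There are 200 camera calls.

## Task

Get the bending test ready to clamp: first fit the loose T-handle onto the square end of the clamp screw, pushed fully down to its collar, and let go of it. Then slide the green strip outward along the bed, brass-stud end leading, without lifting it, until its red line lies level with the outer edge of the steel anvil, the strip flat and straight on the bed. Past its balance point it tips off if it is let go, so finish with the gripper still holding it there by its rear end, ready for a colleague to wind the clamp down; leave the mouse, the caliper and the brass weight alone.

Things in the scene. Friction and masses are not known exactly. Their poses are not given: they have to be found in the camera images.
- fixture: Fixed bending fixture. Origin on the bench under its bed; x axis OUTWARD (way to slide), z up. Base 110 mm wide, 12 high. Bed 40 mm wide, x -125..65, then steel anvil 110 wide, x 65..125; both tops at 60 mm. Two posts (14 dia, y -40 and +40) at x = 95 carry a blue bridge, 30 x 112 mm, underside 100, top 118 (nuts 125). Under it the screw's 40 mm pad, fixed 16 mm above the strip.
- edge (a point): Middle of the outer top edge of the steel anvil, 60 mm above the bench, 125 mm along the fixture's x axis; axes as the fixture's (x outward). The strip's red line must come here.
- spindle_seat (a point): Centre of the top of the brass collar (29 mm across) on the clamp screw, 130 mm above the bench; the handle's underside rests here. Above it stands the steel square end, 14 x 14 mm: full size for 24 mm, then chamfered in 3 mm a side over 4 mm. Its flats are square to this point's x and y axes, which turn with the screw.
- spindle (a joint): Turn of the clamp screw about the vertical, rad, anticlockwise from above; 0 when its square is parallel to the fixture's axes. Stiff (0.25 N m), does not rise or sink; starts up to 0.75 either way and may stay there.
- handle: Loose bright metal T-handle, 180 g, standing bore down. Square hub 30 x 30 mm, 52 tall; origin at the centre of its underside, z up. Blind square bore from below, 15.5 x 15.5 mm, 30 deep, sides parallel to the handle's x and y: fits in any of four turns. Cross bar 10 mm thick along x, 41 mm up, 94 mm over its red end balls. Grip the hub's flats across y, clear of the bar.
- strip: Green strip, 360 x 56 x 6 mm, 0.19-0.38 kg, on the bed between the posts. Origin: underside, mid width, at the centre of the 4 mm red line across it. x axis along it to the outer end at +200; rear end at -160. Brass stud at +185, 12 mm high, hook 32 mm below. Balances at x = +60. Wider than the bed: grip its long sides near the rear, where the gripper clears the handle.
- mouse: Grey computer mouse, 105 x 60 x 34 mm, origin at the centre of its underside. Bystander.
- caliper: Digital caliper lying flat, 230 mm long, 15 mm high, origin under the middle of its beam, beam along its x axis. Bystander.
- weight: Brass weight with a knob, 60 mm across, 56 mm tall, 500 g, origin at the centre of its underside. Bystander.
Not all that is in view belongs to the job. What is shaped like the handle but blue or pink is not meant.

How it is judged:
By the outcome, as a careful person would: the job done as asked, in the order asked, and still so for the second after the job is handed in, while the arm keeps its last pose, push and grip.
It also fails if it takes over 58 s, if anything falls off the work surface, if the arm or the gripper's body presses on something with over 40 N, if the wrist force passes 120 N, or if a joint passes its speed limit or range.

## Working session

There is one attempt and no reset: what is moved stays moved. The work goes in short steps, Python scripts to look and compute and a tool call to move; the robot and the scene stay as the last step left them, time stands still between calls to the robot, and variables do not carry over. Pictures are saved under pics/ and viewed, at most 11 in all, crops included, and the job is handed in when it is done.

Besides the shell and the picture viewer there is one more tool, called after "Call:" in YAML: its name, and indented under it one key for each argument. send_rows: Moves the arm, as the interface text tells. Its arguments: {"type":"object","properties":{"plan":{"type":"array","items":{"type":"object","properties":{"claw":{"type":"number"},"delta_pos":{"type":"array","items":{"type":"number"}},"twist":{"type":"array","items":{"type":"number"}}}}}},"required":["plan"]}

```bash
mkdir -p pics; ls
python3 - <<'E'
from station import arm,eyes,order
import cv2,numpy as np
print(arm.read_state(), arm.grasp_offset)
ims=[]
for n in("side","top"):
    im=eyes.get_image(n)[...,::-1]; cv2.imwrite(f"pics/{n}0.png",im)
    print(n,{k:np.round(v,4).tolist() for k,v in eyes.camera_info(n).items()})
E
```

```text
pics
{'t': 0.0, 'joint_positions': array([-1.21291164,  0.32185225, -0.07009042,  1.45171119,  0.0225626 ,
        1.37077856, -0.05693845]), 'dq': array([ 1.62327874e-03,  1.11885223e-03, -1.79464705e-03,  2.17886642e-04,
        7.31815184e-05, -8.06322602e-04, -5.46195214e-04]), 'tau': array([-8.69883788e-04, -4.93594694e+01, -3.83047024e-01, -3.14330399e+01,
        1.29349643e-02,  1.13022342e-02,  4.93161053e-06]), 'tcp_pos': array([0.21892978, 0.61143728, 0.23018636]), 'tcp_rot': array([-3.13963083e+00,  6.06344494e-05,  2.79779888e+00]), 'ft_force': array([ 0.10068463,  0.44086189, -0.41112644]), 'ft_torque': array([ 0.05279255, -0.02594334,  0.00336161]), 'gripper_force': 0.0, 'opening': 0.08523034066801133} 0.0187
side {'fx': 414.553, 'fy': 414.553, 'cx': 263.267, 'cy': 193.541, 'extrinsics': [[0.9736, -0.2282, 0.0058, -0.5543], [-0.1321, -0.5839, -0.801, 0.1461], [0.1862, 0.7791, -0.5986, 1.1289], [0.0, 0.0, 0.0, 1.0]]}
top {'fx': 381.453, 'fy': 381.453, 'cx': 253.7911, 'cy': 187.2034, 'extrinsics': [[0.0262, -0.9996, 0.0087, -0.0456], [-0.9832, -0.0274, -0.1804, 0.5676], [0.1805, -0.0038, -0.9836, 1.2152], [0.0, 0.0, 0.0, 1.0]]}
```

View pics/side0.png

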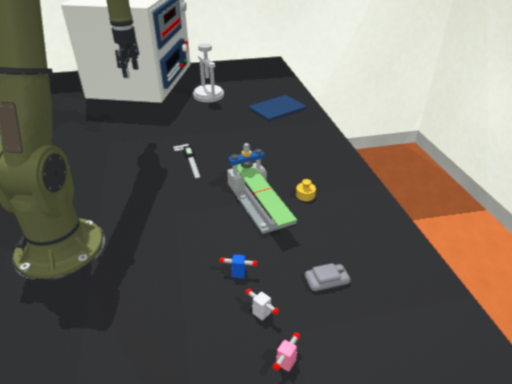

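View pics/top0.png

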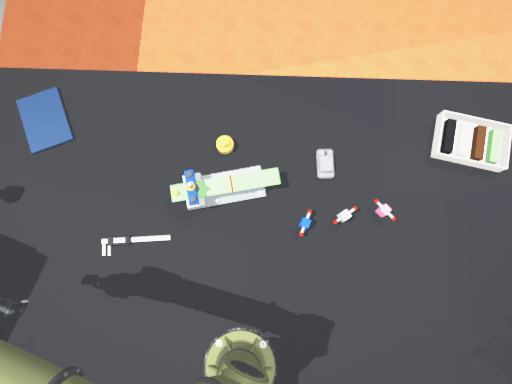

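Possible takes for the handle: blue T at side (238,266) / top (306,223), pink T at side (287,354) / top (385,210), and a bright metal T at side (262,305) / top (345,215). I choose the metal one. The fixture's outer end (bridge) is at top (192,187), the red line at (231,184), and the rear end at (280,177). Next is a close crop.

```bash
cat > h.py <<'E'
from station import arm,eyes,order
import cv2,numpy as np
def cam(n):
    c=eyes.camera_info(n);E=np.array(c["extrinsics"]);K=np.array([[c["fx"],0,c["cx"]],[0,c["fy"],c["cy"]],[0,0,1]]);return K,E
def ray(n,p,z):
    "pixel -> world point on plane z"
    K,E=cam(n);R=E[:3,:3];o=-R.T@E[:3,3];d=R.T@np.linalg.inv(K)@[p[0],p[1],1];return o+d*(z-o[2])/d[2]
def tri(a,b):
    "side pixel, top pixel -> world"
    P=[cam(n)[0]@cam(n)[1][:3] for n in("side","top")]
    X=cv2.triangulatePoints(P[0],P[1],np.array(a,float),np.array(b,float))[:,0];return X[:3]/X[3]
def proj(n,X):
    K,E=cam(n);v=K@(E[:3,:3]@np.asarray(X)+E[:3,3]);return v[:2]/v[2]
def crop(im,c,w,h,s):
    x,y=int(c[0]-w/2),int(c[1]-h/2);return cv2.resize(im[y:y+h,x:x+w],(w*s,h*s),interpolation=cv2.INTER_CUBIC),(x,y)
E
python3 - <<'E'
from h import *
S=cv2.imread("pics/side0.png");T=cv2.imread("pics/top0.png")
t=[crop(T,(345,215),50,36,8)[0],crop(S,(262,305),50,36,8)[0],crop(T,(192,187),50,36,8)[0],crop(S,(247,155),50,36,8)[0]]
cv2.imwrite("pics/c1.png",np.vstack([np.hstack(t[:2]),np.hstack(t[2:])]))
for nm,I in(("top",T),("side",S)):
    H=cv2.cvtColor(I,cv2.COLOR_BGR2HSV)
    red=cv2.inRange(H,(0,150,90),(6,255,255))|cv2.inRange(H,(172,150,90),(180,255,255))
    n,l,st,c=cv2.connectedComponentsWithStats(red)
    print(nm,"red",[(c[i].round(1).tolist(),int(st[i,4])) for i in range(1,n) if 2<st[i,4]<200 and 100<c[i][0]<420 and c[i][1]>120])
    g=cv2.inRange(H,(45,80,80),(70,255,255));n,l,st,c=cv2.connectedComponentsWithStats(g)
    i=1+st[1:,4].argmax();ys,xs=np.where(l==i);r=cv2.minAreaRect(np.c_[xs,ys].astype(np.float32));print("green",cv2.boxPoints(r).round(1).tolist(),st[i,4])
E
```

```text
top red [([375.7, 200.2], 12), ([355.1, 207.5], 11), ([309.2, 210.6], 10), ([393.9, 218.7], 12), ([334.9, 221.7], 15), ([300.6, 233.9], 14)]Traceback (most recent call last):
  File "<stdin>", line 11, in <module>
ValueError: attempt to get argmax of an empty sequence
```

View pics/c1.png

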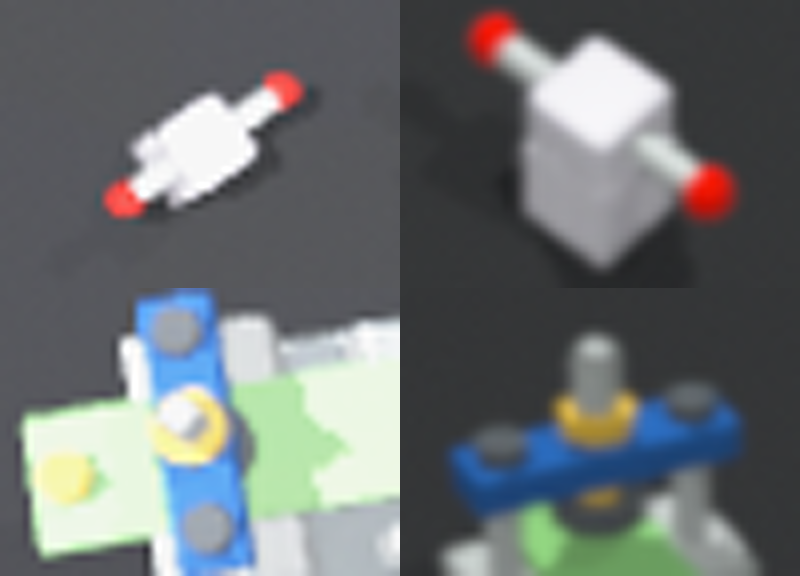

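The crop confirms it: white-metal hub with red balls at top (355,207.5) and (335,221.7). The spindle's square top is near top (190,184) / side (246,144), visibly turned. Now for the measurements.

Run:
```python
from h import *
S=cv2.imread("pics/side0.png");T=cv2.imread("pics/top0.png")
a=ray("top",(355.1,207.5),.041);b=ray("top",(334.9,221.7),.041)
print("handle top",(a+b)/2,np.degrees(np.arctan2(*(a-b)[1::-1])),np.linalg.norm(a-b))
H=cv2.cvtColor(S,cv2.COLOR_BGR2HSV);red=cv2.inRange(H,(0,150,90),(6,255,255))|cv2.inRange(H,(172,150,90),(180,255,255))
n,l,st,c=cv2.connectedComponentsWithStats(red[280:325,240:285]);cc=c[1:]+[240,280];print(cc,st[1:,4])
a=ray("side",cc[0],.041);b=ray("side",cc[1],.041);print("handle side",(a+b)/2,np.degrees(np.arctan2(*(a-b)[1::-1])))
f=lambda u,v,o:(u/8+o[0]-.5,v/8+o[1]-.5)
tn=[f(177,42,(167,169)),f(208,239,(167,169))];sn=[f(101,155,(222,137)),f(292,112,(222,137))]
N=[ray("top",p,.125) for p in tn];M=[ray("side",p,.125) for p in sn]
for q in(N,M):d=q[0]-q[1];print("nuts",q,np.linalg.norm(d),np.degrees(np.arctan2(d[1],d[0])),(q[0]+q[1])/2)
print("spin top",ray("top",f(187,124,(167,169)),.158),ray("side",f(197,60,(222,137)),.158),tri(f(197,60,(222,137)),f(187,124,(167,169))))
# yellow collar
for nm,I,(x,y) in(("top",T,(178,172)),("side",S,(230,140))):
    h=cv2.cvtColor(I,cv2.COLOR_BGR2HSV)[y:y+24,x:x+28];m=cv2.inRange(h,(15,90,60),(32,255,255));n,l,st,c=cv2.connectedComponentsWithStats(m)
    print(nm,[(st[i].tolist(),(c[i]+[x,y]).round(2)) for i in range(1,n)])
# strip: red line + end corners
u=np.hstack([cv2.resize(T[170:205,165:205],(0,0),fx=10,fy=10,interpolation=cv2.INTER_LANCZOS4)[:, :400],cv2.resize(S[140:175,230:270],(0,0),fx=10,fy=10,interpolation=cv2.INTER_LANCZOS4)])
z=np.hstack([cv2.resize(T[176:192,181:199],(400,356),interpolation=cv2.INTER_CUBIC),cv2.resize(S[138:154,238:256],(400,356),interpolation=cv2.INTER_CUBIC)])
v=cv2.resize(T[165:209,225:290],(355,240),interpolation=cv2.INTER_CUBIC);w=cv2.resize(S[165:231,230:300],(355,240),interpolation=cv2.INTER_CUBIC)
cv2.imwrite("pics/c2.png",np.vstack([z,np.hstack([v,w,np.zeros((240,90,3),np.uint8)])]))
```

```text
handle top [ 0.48679427 -0.33502644  0.041     ] -54.12240861072339 0.08375013657390086
[[247.71428571 290.80952381]
 [275.54545455 310.6969697 ]] [21 33]
handle side [ 0.4870342  -0.33049656  0.041     ] 125.47322608304145
nuts [array([0.59241502, 0.17580514, 0.125     ]), array([0.51459504, 0.15933575, 0.125     ])] 0.07954362998443916 11.949439518556797 [0.55350503 0.16757044 0.125     ]
nuts [array([0.51419639, 0.16089859, 0.125     ]), array([0.59285372, 0.17613654, 0.125     ])] 0.0801197320247535 -169.03614495157112 [0.55352505 0.16851756 0.125     ]
spin top [0.55358243 0.164537   0.158     ] [0.55382556 0.16778917 0.158     ] [0.55316457 0.16418583 0.16011461]
top [([13, 11, 4, 7, 17], array([192.94, 186.35]))]
side [([11, 10, 10, 6, 38], array([245.82, 152.87])), ([15, 23, 4, 1, 4], array([246.5, 163. ]))]
```

View pics/c2.png

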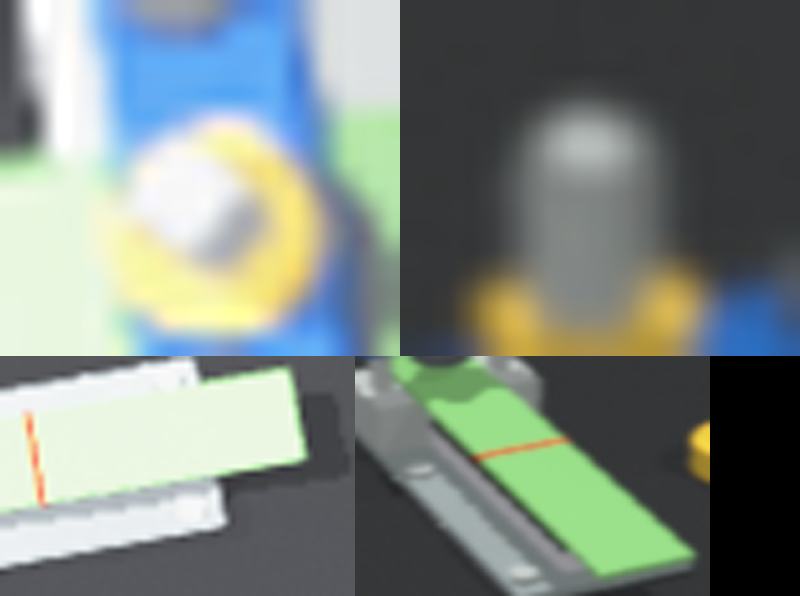

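The zoom shows the square end turned about 45° in the top image (lower-right side faces dark), and the strip's red line crossing around top (231,184). Next I'll measure the square's turn and the strip pose numerically from averaged frames.

Run:
```python
from h import *
A={}
for n in("side","top"):
    A[n]=np.mean([eyes.get_image(n)[...,::-1].astype(float) for _ in range(3)],0); np.save(n+"avg.npy",A[n])
c0=np.array([.5535,.1665])
# rectified patch: world plane z, 0.25 mm grid +-20mm
def rect(n,z,c,h=20,s=4):
    k=np.arange(-h*s,h*s+1)/s/1000
    o=ray(n,proj(n,[*c,z]),z);X,Y=np.meshgrid(c[0]+k,c[1]+k)
    K,E=cam(n);P=np.stack([X.ravel(),Y.ravel(),np.full(X.size,z)]);v=K@(E[:3,:3]@P+E[:3,3:]);uv=(v[:2]/v[2]).astype(np.float32).reshape(2,*X.shape)
    return cv2.remap(A[n].astype(np.float32),uv[0],uv[1],cv2.INTER_CUBIC)
t=rect("top",.156,c0);sat=t.max(2)-t.min(2)
g=cv2.GaussianBlur(t[...,0],(0,0),4) # blue channel: high on steel, low on collar
gx,gy=cv2.Sobel(g,cv2.CV_32F,1,0),cv2.Sobel(g,cv2.CV_32F,0,1)
# steel blob = low sat bright
m=((sat<60)).astype(np.uint8);n,l,st,c=cv2.connectedComponentsWithStats(m)
i=l[80,72] or l[80,80]; print("blob",i,st[i]/4,c[i]/4-20)
cn=cv2.findContours((l==i).astype(np.uint8),0,1)[0][0];print("minrect mm,deg",[np.array(v)/4 if k<2 else v for k,v in enumerate(cv2.minAreaRect(cn))])
yy,xx=np.mgrid[:161,:161];w=np.hypot(xx-c[i][0],yy-c[i][1])<44
z=np.sum((gx+1j*gy)[w]**4/(np.abs((gx+1j*gy)[w])**2+1e-6));print("edge dir world mod90",np.degrees(np.angle(z))/4,abs(z)/np.sum(np.abs(gx+1j*gy)[w]**2))
# side silhouette width over rows of the square part
s=A["side"];
for r in range(144,151):
    row=s[r,236:258].mean(1);print(r,row.round(0).astype(int))
p=proj("side",[*c0,.145]);q=cam("side")[1];d=(q[:3,:3]@np.r_[c0,.145]+q[:3,3])[2];print("mm/px side",d/414.55*1000,p,proj("top",[*c0,.156]))
o=-q[:3,:3].T@q[:3,3];print("view az side",np.degrees(np.arctan2(*(c0-o[:2])[::-1])))
# strip
for n in A:
    I=A[n].astype(np.uint8);h=cv2.cvtColor(I,cv2.COLOR_BGR2HSV);f=I.astype(int)
    rr=((f[...,2]-f[...,1]>50)&(f[...,2]>100)).astype(np.uint8)
    b=(215,170,250,200) if n=="top" else(245,178,280,200)
    ys,xs=np.where(rr[b[1]:b[3],b[0]:b[2]]);e=np.array([[xs[ys==y].mean()+b[0],y+b[1]] for y in np.unique(ys)]) if n=="top" else np.array([[x+b[0],ys[xs==x].mean()+b[1]] for x in np.unique(xs)])
    a,bb=ray(n,e[0],.066),ray(n,e[-1],.066);print(n,"line",e[0],e[-1],a,bb,(a+bb)/2,np.degrees(np.arctan2(*(a-bb)[1::-1])))
    gm=((f[...,1]-f[...,2]>6)&(f[...,1]-f[...,0]>6)&(f[...,1]>90)).astype(np.uint8)
    k=cv2.morphologyEx(gm,cv2.MORPH_CLOSE,np.ones((5,5)));N,l,st,c=cv2.connectedComponentsWithStats(k);i=1+st[1:,4].argmax()
    cn=cv2.findContours((l==i).astype(np.uint8),0,1)[0][0];bx=cv2.boxPoints(cv2.minAreaRect(cn));print([(v.round(1).tolist(),ray(n,v,.066)[:2].round(4).tolist()) for v in bx])
```

```text
blob 1 [   0.      0.     40.25   40.25 3574.5 ] [-1.66822283  3.27704924]
minrect mm,deg [array([20., 20.]), array([40., 40.]), 90.0]
edge dir world mod90 -36.40899 0.35478616
144 [ 54  54  54  54  54  54  60  89 137 175 185 171 134  89  61  54  54  54
  54  54  54  54]
145 [ 54  54  54  54  54  55  66  96 132 156 164 155 127  94  65  54  54  54
  54  53  54  54]
146 [ 54  54  54  53  54  56  71 101 126 133 135 130 116  94  65  54  54  53
  54  54  54  54]
147 [ 54  54  54  54  54  56  70  99 126 132 130 125 114  94  66  54  53  54
  54  54  54  55]
148 [ 54  54  54  54  54  56  68  98 126 133 132 126 115  94  66  54  54  54
  55  58  63  67]
149 [ 54  54  54  54  54  57  72 101 127 133 132 127 118 103  79  60  55  56
  61  72  84  94]
150 [ 53  54  54  54  57  71  97 120 131 133 132 128 128 130 116  87  68  69
  77  86  97 103]
mm/px side 3.0753627306688682 [246.18334632 147.9057204 ] [189.33095123 184.13284842]
view az side 79.33535024204598
side line [254. 192.] [270. 188.] [0.55083542 0.0429251  0.066     ] [0.60182215 0.05202108 0.066     ] [0.57632879 0.04747309 0.066     ] -169.88491349656198
[([231.3000030517578, 168.6999969482422], [0.5065, 0.1812]), ([247.5, 155.89999389648438], [0.5725, 0.2461]), ([297.8999938964844, 219.6999969482422], [0.6405, -0.1068]), ([281.70001220703125, 232.5], [0.584, -0.1468])]
top line [230. 176.] [232. 191.] [0.60136606 0.04922244 0.066     ] [0.55135072 0.04079442 0.066     ] [0.57635839 0.04500843 0.066     ] 9.564969556297463
[([195.10000610351562, 179.8000030517578], [0.5853, 0.1634]), ([278.29998779296875, 165.89999389648438], [0.64, -0.1098]), ([281.3999938964844, 184.10000610351562], [0.5789, -0.1206]), ([198.1999969482422, 198.0], [0.5252, 0.1503])]
```

The averaged frames put:
- **Spindle:** (0.5535, 0.1665), square turned about 50–53° (mod 90).
- **Handle:** (0.487, -0.333), bar at 125.4°.
- **Red line:** (0.576, 0.046), with the fixture axis at about 100.9°, so the slide is about 153 mm.

I'll move by a waypoint.

```bash
cat > go.py <<'E'
import sys,numpy as np
from station import arm
from scipy.spatial.transform import Rotation as R
def delta(x,y,z,yaw,s=None):
    s=s or arm.read_state();c=R.from_euler("xyz",s["tcp_rot"]);t=R.from_euler("xyz",[180,0,yaw],degrees=True)
    return (c.inv().apply(np.array([x,y,z])-s["tcp_pos"])*1000).round(1).tolist(),(c.inv()*t).as_rotvec(degrees=True).round(2).tolist()
if __name__=="__main__":
    s=arm.read_state();print(s["t"],s["tcp_pos"].round(4),np.degrees(s["tcp_rot"]).round(2),s["ft_force"].round(1),s["opening"].round(4),s["gripper_force"])
    a=list(map(float,sys.argv[1:]))
    for i in range(0,len(a),4):print(delta(*a[i:i+4]))
E
python3 go.py .56 .2 .30 142
```

```text
Traceback (most recent call last):
  File "go.py", line 8, in <module>
    s=arm.read_state();print(s["t"],s["tcp_pos"].round(4),np.degrees(s["tcp_rot"]).round(2),s["ft_force"].round(1),s["opening"].round(4),s["gripper_force"])
                                                                                                                   ^^^^^^^^^^^^^^^^^^
AttributeError: 'float' object has no attribute 'round'
```

```bash
sed -i 's/s\["opening"\].round(4)/round(s["opening"],4)/' go.py; python3 go.py .56 .2 .30 142
```

```text
0.4 [0.2191 0.6119 0.2312] [-179.99    0.    160.3 ] [ 0.2 -0.1 -0.2] 0.0857 0.0
([-459.8, -272.9, -68.7], [-0.01, 0.0, 18.3])
```

Call:
send_rows:
  plan:
    - {"claw": 85, "delta_pos": [-460, -273, -69], "twist": [0, 0, 18]}
    - {"claw": 85, "delta_pos": [-460, -273, -69], "twist": [0, 0, 18]}
    - {"claw": 85, "delta_pos": [-460, -273, -69], "twist": [0, 0, 18]}
    - {"claw": 85, "delta_pos": [-460, -273, -69], "twist": [0, 0, 18]}
    - {"claw": 85, "delta_pos": [-460, -273, -69], "twist": [0, 0, 18]}
    - {"claw": 85, "delta_pos": [-460, -273, -69], "twist": [0, 0, 18]}
    - {"claw": 85, "delta_pos": [-460, -273, -69], "twist": [0, 0, 18]}
    - {"claw": 85, "delta_pos": [-460, -273, -69], "twist": [0, 0, 18]}
    - {"claw": 85, "delta_pos": [-460, -273, -69], "twist": [0, 0, 18]}
    - {"claw": 85, "delta_pos": [-460, -273, -69], "twist": [0, 0, 18]}

```text
t: 1.23
tcp_pos: [0.4836, 0.2919, 0.2853]
tcp_rot: [3.141, 0.0, 2.484]
ft_force: [0.8, 0.6, 0.4]
opening: 0.0851
gripper_force: 0.0
```

```bash
python3 go.py .60 -.07 .25 130 .487 -.333 .15 125.4
```

```text
1.2333 [0.4836 0.2919 0.2853] [179.94   0.   142.31] [0.8 0.6 0.4] 0.0851 0.0
([-313.4, -215.2, 35.1], [0.06, -0.0, 12.31])
([-384.8, -492.5, 134.9], [0.06, -0.01, 16.91])
```

Call:
send_rows:
  plan:
    - {"claw": 85, "delta_pos": [-385, -492, 135], "twist": [0, 0, 17]}
    - {"claw": 85, "delta_pos": [-385, -492, 135], "twist": [0, 0, 17]}
    - {"claw": 85, "delta_pos": [-385, -492, 135], "twist": [0, 0, 17]}
    - {"claw": 85, "delta_pos": [-385, -492, 135], "twist": [0, 0, 17]}
    - {"claw": 85, "delta_pos": [-385, -492, 135], "twist": [0, 0, 17]}
    - {"claw": 85, "delta_pos": [-385, -492, 135], "twist": [0, 0, 17]}
    - {"claw": 85, "delta_pos": [-385, -492, 135], "twist": [0, 0, 17]}
    - {"claw": 85, "delta_pos": [-385, -492, 135], "twist": [0, 0, 17]}
    - {"claw": 85, "delta_pos": [-385, -492, 135], "twist": [0, 0, 17]}
    - {"claw": 85, "delta_pos": [-385, -492, 135], "twist": [0, 0, 17]}

```text
t: 2.07
tcp_pos: [0.4848, -0.1155, 0.1967]
tcp_rot: [3.14, 0.0, 2.187]
ft_force: [0.7, 0.0, -0.2]
opening: 0.0848
gripper_force: 0.0
```

```bash
python3 go.py .487 -.333 .12 125.2
```

```text
2.0667 [ 0.4848 -0.1155  0.1967] [1.7991e+02 2.0000e-02 1.2531e+02] [ 0.7  0.  -0.2] 0.0848 0.0
([-178.7, -124.0, 76.5], [0.09, 0.02, 0.11])
```

Call:
send_rows:
  plan:
    - {"claw": 85, "delta_pos": [-179, -124, 76], "twist": [0, 0, 0]}
    - {"claw": 85, "delta_pos": [-179, -124, 76], "twist": [0, 0, 0]}
    - {"claw": 85, "delta_pos": [-179, -124, 76], "twist": [0, 0, 0]}
    - {"claw": 85, "delta_pos": [-179, -124, 76], "twist": [0, 0, 0]}
    - {"claw": 85, "delta_pos": [-179, -124, 76], "twist": [0, 0, 0]}
    - {"claw": 85, "delta_pos": [-179, -124, 76], "twist": [0, 0, 0]}
    - {"claw": 85, "delta_pos": [-179, -124, 76], "twist": [0, 0, 0]}
    - {"claw": 85, "delta_pos": [-179, -124, 76], "twist": [0, 0, 0]}

```text
t: 2.73
tcp_pos: [0.4863, -0.3326, 0.12]
tcp_rot: [-3.14, -0.001, 2.184]
ft_force: [-0.6, 1.1, -0.8]
opening: 0.0848
gripper_force: 0.0
```

```bash
python3 go.py .487 -.333 .016 125.2
python3 - <<'E'
from h import *
S=eyes.get_image("side")[...,::-1];T=eyes.get_image("top")[...,::-1]
cv2.imwrite("pics/g1.png",np.hstack([crop(T,(345,215),66,66,6)[0],crop(S,(262,295),66,66,6)[0]]))
E
```

```text
2.7333 [ 0.4863 -0.3326  0.12  ] [-1.7992e+02 -5.0000e-02  1.2512e+02] [-0.6  1.1 -0.8] 0.0848 0.0
([-0.8, 0.5, 104.0], [-0.08, -0.05, -0.08])
```

View pics/g1.png

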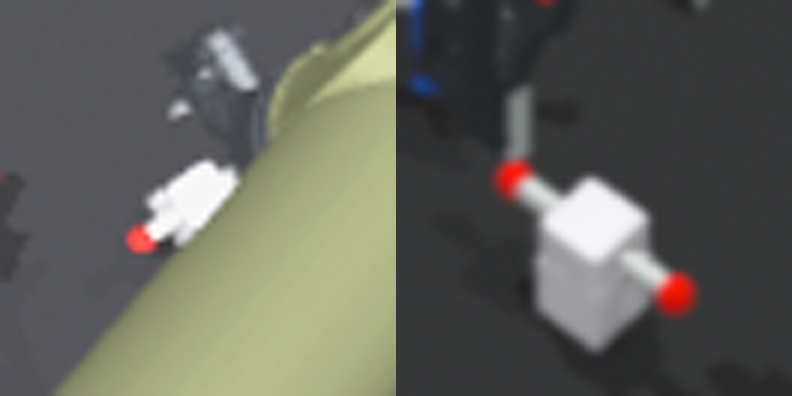

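Run:
```python
from h import *
s=arm.read_state();p=s["tcp_pos"];yaw=s["tcp_rot"][2];y=np.array([np.sin(yaw),-np.cos(yaw),0])
for n,o in(("top",(312,182)),("side",(229,262))):
    for k in(-.043,0,.043):print(n,k,((proj(n,p+k*y+[0,0,.013])-o)*6).round(), end=" ")
    print(((proj(n,[.487,-.333,.052])-o)*6).round())
```

```text
top -0.043 [283. 243.] top 0 [233. 173.] top 0.043 [183. 104.] [199. 193.]
side -0.043 [114. 131.] side 0 [197.  61.] side 0.043 [275.  -5.] [195. 217.]
```

The pads straddle the handle as predicted: the finger is at side crop (119,130) and the hub is centred between the projected tips. Descending and gripping.

Call:
send_rows:
  plan:
    - {"claw": 85, "delta_pos": [0, 0, 40], "twist": [0, 0, 0]}
    - {"claw": 85, "delta_pos": [0, 0, 75], "twist": [0, 0, 0]}
    - {"claw": 85, "delta_pos": [0, 0, 95], "twist": [0, 0, 0]}
    - {"claw": 85, "delta_pos": [0, 0, 108], "twist": [0, 0, 0]}
    - {"claw": 85, "delta_pos": [0, 0, 108], "twist": [0, 0, 0]}
    - {"claw": 20, "delta_pos": [0, 0, 108], "twist": [0, 0, 0]}
    - {"claw": 20, "delta_pos": [0, 0, 108], "twist": [0, 0, 0]}
    - {"claw": 20, "delta_pos": [0, 0, 108], "twist": [0, 0, 0]}
    - {"claw": 20, "delta_pos": [0, 0, 108], "twist": [0, 0, 0]}
    - {"claw": 20, "delta_pos": [0, 0, 108], "twist": [0, 0, 0]}

```text
t: 3.67
tcp_pos: [0.4883, -0.332, 0.0141]
tcp_rot: [3.14, 0.002, 2.187]
ft_force: [-0.0, -1.1, -2.0]
opening: 0.0295
gripper_force: 59.2
```

Call:
send_rows:
  plan:
    - {"claw": 20, "delta_pos": [0, 0, 0], "twist": [0, 0, 0]}
    - {"claw": 20, "delta_pos": [0, 0, 0], "twist": [0, 0, 0]}
    - {"claw": 20, "delta_pos": [0, 0, 0], "twist": [0, 0, 0]}
    - {"claw": 20, "delta_pos": [0, 0, 0], "twist": [0, 0, 0]}

```text
t: 4.0
tcp_pos: [0.4883, -0.332, 0.014]
tcp_rot: [3.14, 0.002, 2.187]
ft_force: [-0.2, 1.0, 6.0]
opening: 0.0294
gripper_force: 59.8
```

Call:
send_rows:
  plan:
    - {"claw": 20, "delta_pos": [0, 0, -30], "twist": [0, 0, 0]}
    - {"claw": 20, "delta_pos": [0, 0, -65], "twist": [0, 0, 0]}
    - {"claw": 20, "delta_pos": [0, 0, -105], "twist": [0, 0, 0]}
    - {"claw": 20, "delta_pos": [0, 0, -145], "twist": [0, 0, 0]}
    - {"claw": 20, "delta_pos": [0, 0, -185], "twist": [0, 0, 0]}
    - {"claw": 20, "delta_pos": [0, 0, -200], "twist": [0, 0, 0]}
    - {"claw": 20, "delta_pos": [0, 0, -200], "twist": [0, 0, 0]}

```text
t: 4.58
tcp_pos: [0.4892, -0.3331, 0.2174]
tcp_rot: [3.137, 0.007, 2.187]
ft_force: [-0.2, -0.0, -1.7]
opening: 0.0291
gripper_force: 59.8
```

```bash
python3 go.py .5535 .1665 .215 140
```

```text
4.5833 [ 0.4892 -0.3331  0.2174] [179.73   0.4  125.28] [-0.2 -0.  -1.7] 0.0291 59.78606505668722
([370.7, 341.1, 1.5], [0.22, 0.43, -14.72])
```

Call:
send_rows:
  plan:
    - {"claw": 20, "delta_pos": [371, 341, 0], "twist": [0, 0, -14.7]}
    - {"claw": 20, "delta_pos": [371, 341, 0], "twist": [0, 0, -14.7]}
    - {"claw": 20, "delta_pos": [371, 341, 0], "twist": [0, 0, -14.7]}
    - {"claw": 20, "delta_pos": [371, 341, 0], "twist": [0, 0, -14.7]}
    - {"claw": 20, "delta_pos": [371, 341, 0], "twist": [0, 0, -14.7]}
    - {"claw": 20, "delta_pos": [371, 341, 0], "twist": [0, 0, -14.7]}
    - {"claw": 20, "delta_pos": [371, 341, 0], "twist": [0, 0, -14.7]}
    - {"claw": 20, "delta_pos": [371, 341, 0], "twist": [0, 0, -14.7]}
    - {"claw": 20, "delta_pos": [371, 341, 0], "twist": [0, 0, -14.7]}
    - {"claw": 20, "delta_pos": [371, 341, 0], "twist": [0, 0, -14.7]}

```text
t: 5.42
tcp_pos: [0.5388, 0.0838, 0.2108]
tcp_rot: [-3.14, -0.002, 2.444]
ft_force: [0.4, -0.1, -2.3]
opening: 0.0291
gripper_force: 59.8
```

```bash
python3 go.py .5535 .1665 .215 140
```

```text
5.4167 [0.5388 0.0838 0.2108] [-1.7989e+02 -1.1000e-01  1.4000e+02] [ 0.4 -0.1 -2.3] 0.0291 59.84004801255651
([41.9, 72.7, -4.3], [-0.11, -0.11, 0.0])
```

Call:
send_rows:
  plan:
    - {"claw": 20, "delta_pos": [42, 73, -4], "twist": [0, 0, 0]}
    - {"claw": 20, "delta_pos": [42, 73, -4], "twist": [0, 0, 0]}
    - {"claw": 20, "delta_pos": [42, 73, -4], "twist": [0, 0, 0]}
    - {"claw": 20, "delta_pos": [42, 73, -4], "twist": [0, 0, 0]}
    - {"claw": 20, "delta_pos": [42, 73, -4], "twist": [0, 0, 0]}
    - {"claw": 20, "delta_pos": [42, 73, -4], "twist": [0, 0, 0]}

```text
t: 5.92
tcp_pos: [0.5544, 0.1629, 0.2155]
tcp_rot: [-3.139, -0.0, 2.441]
ft_force: [0.2, -0.9, -2.1]
opening: 0.0297
gripper_force: 60.1
```

```bash
python3 go.py .5535 .1665 .2 140
python3 - <<'E'
from h import *
S=eyes.get_image("side")[...,::-1];T=eyes.get_image("top")[...,::-1]
cv2.imwrite("pics/g2.png",np.hstack([crop(T,(192,187),66,66,6)[0],crop(S,(247,140),66,66,6)[0]]))
s=arm.read_state();p=s["tcp_pos"];x=np.array([np.cos(s["tcp_rot"][2]),np.sin(s["tcp_rot"][2]),0])
for n,I in(("top",T),("side",S)):
    f=I.astype(int);r=((f[...,2]-f[...,1]>60)&(f[...,2]-f[...,0]>60)&(f[...,1]<110)).astype(np.uint8)
    N,l,st,c=cv2.connectedComponentsWithStats(r);q=proj(n,p)
    print(n,[(c[i].round(1),st[i,4]) for i in range(1,N) if np.hypot(*(c[i]-q))<40 and st[i,4]>3],[proj(n,p+[0,0,.027]+k*x).round(1) for k in(-.043,.043)])
E
```

```text
5.9167 [0.5544 0.1629 0.2155] [-1.7987e+02 -2.0000e-02  1.3987e+02] [ 0.2 -0.9 -2.1] 0.0297 60.14901363523677
([3.1, 2.2, 15.5], [-0.13, -0.02, -0.13])
top [(array([196.8, 167.3]), np.int32(21))] [array([196.2, 166.8]), array([175.2, 189.1])]
side [(array([233.1, 116.7]), np.int32(9)), (array([258.5, 122.2]), np.int32(18))] [array([259.3, 122.5]), array([233.5, 116.3])]
```

View pics/g2.png

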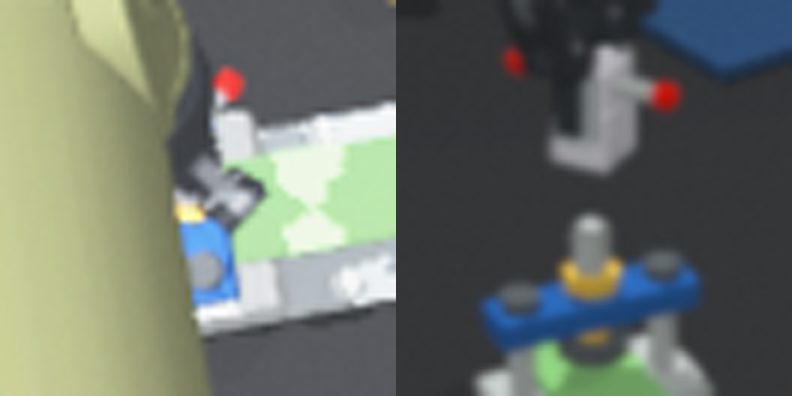

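The grasp is good: handle yaw matches the square, and in side view the hub's base centre (593) is over the spindle (590). Now a small +y correction, then down to just above the square.

Call:
send_rows:
  plan:
    - {"claw": 20, "delta_pos": [3, 3, 15], "twist": [0, 0, 0]}
    - {"claw": 20, "delta_pos": [3, 3, 30], "twist": [0, 0, 0]}
    - {"claw": 20, "delta_pos": [3, 3, 35], "twist": [0, 0, 0]}
    - {"claw": 20, "delta_pos": [3, 3, 35], "twist": [0, 0, 0]}
    - {"claw": 20, "delta_pos": [3, 3, 35], "twist": [0, 0, 0]}

```text
t: 6.43
tcp_pos: [0.5546, 0.1683, 0.1819]
tcp_rot: [-3.142, 0.0, 2.442]
ft_force: [0.2, -0.4, -1.8]
opening: 0.0288
gripper_force: 60.1
```

```bash
python3 go.py .554 .1675 .168 140
```

```text
6.4333 [0.5546 0.1683 0.1819] [-180.      0.    139.93] [ 0.2 -0.4 -1.8] 0.0288 60.10561242001131
([-0.0, -1.0, 13.9], [-0.0, 0.0, -0.07])
```

Call:
send_rows:
  plan:
    - {"claw": 20, "delta_pos": [0, -1, 4], "twist": [0, 0, 0]}
    - {"claw": 20, "delta_pos": [0, -1, 8], "twist": [0, 0, 0]}
    - {"claw": 20, "delta_pos": [0, -1, 10], "twist": [0, 0, 0]}
    - {"claw": 20, "delta_pos": [0, -1, 12], "twist": [0, 0, 0]}
    - {"claw": 20, "delta_pos": [0, -1, 13], "twist": [0, 0, 0]}
    - {"claw": 20, "delta_pos": [0, -1, 13], "twist": [0, 0, 0]}

```text
t: 6.93
tcp_pos: [0.5539, 0.1687, 0.1687]
tcp_rot: [3.141, -0.0, 2.444]
ft_force: [-1.1, -0.1, -1.3]
opening: 0.0288
gripper_force: 60.2
```

Call:
send_rows:
  plan:
    - {"claw": 20, "delta_pos": [0, 0, 1], "twist": [0, 0, 0]}
    - {"claw": 20, "delta_pos": [0, 0, 2], "twist": [0, 0, 0]}
    - {"claw": 20, "delta_pos": [0, 0, 3], "twist": [0, 0, 0]}
    - {"claw": 20, "delta_pos": [0, 0, 3], "twist": [0, 0, 0]}

```text
t: 7.27
tcp_pos: [0.5542, 0.1692, 0.1674]
tcp_rot: [3.139, -0.0, 2.444]
ft_force: [-2.1, 0.6, 6.2]
opening: 0.0295
gripper_force: 61.3
```

Contact is near the bottom of the chamfer, at about 8 N. I'll try small centring shifts.

```bash
python3 go.py .553 .1692 .1665 140 .553 .1675 .1665 140
```

```text
7.2667 [0.5542 0.1692 0.1674] [ 1.7988e+02 -2.0000e-02  1.4003e+02] [-2.1  0.6  6.2] 0.0295 61.34100330644287
([1.0, -0.8, 0.9], [0.12, -0.02, 0.03])
([-0.1, -2.1, 0.9], [0.12, -0.02, 0.03])
```

Call:
send_rows:
  plan:
    - {"claw": 20, "delta_pos": [1, -0.8, 0], "twist": [0, 0, 0]}
    - {"claw": 20, "delta_pos": [1, -0.8, 0], "twist": [0, 0, 0]}

```text
t: 7.43
tcp_pos: [0.5539, 0.1692, 0.1673]
tcp_rot: [3.138, 0.002, 2.444]
ft_force: [0.2, 1.3, 5.8]
opening: 0.0294
gripper_force: 60.8
```

Call:
send_rows:
  plan:
    - {"claw": 20, "delta_pos": [-1, -1.3, 0], "twist": [0, 0, 0]}
    - {"claw": 20, "delta_pos": [-1, -1.3, 0], "twist": [0, 0, 0]}

```text
t: 7.6
tcp_pos: [0.5539, 0.169, 0.1673]
tcp_rot: [3.136, 0.0, 2.445]
ft_force: [1.0, 3.8, 6.7]
opening: 0.0296
gripper_force: 60.8
```

Call:
send_rows:
  plan:
    - {"claw": 20, "delta_pos": [1.2, 2.2, 0], "twist": [0, 0, 0]}
    - {"claw": 20, "delta_pos": [1.2, 2.2, 0], "twist": [0, 0, 0]}
    - {"claw": 20, "delta_pos": [1.2, 2.2, 0.5], "twist": [0, 0, -2]}
    - {"claw": 20, "delta_pos": [1.2, 2.2, 0.5], "twist": [0, 0, -4]}
    - {"claw": 20, "delta_pos": [1.2, 2.2, 0.5], "twist": [0, 0, -4]}

```text
t: 8.02
tcp_pos: [0.5536, 0.1696, 0.1648]
tcp_rot: [3.14, 0.001, 2.514]
ft_force: [3.3, 2.6, -0.4]
opening: 0.0294
gripper_force: 60.1
```

```bash
python3 go.py; python3 -c "
from station import arm;print(arm.read_state()['ft_torque'])"
```

```text
8.0167 [0.5536 0.1696 0.1648] [1.7993e+02 5.0000e-02 1.4406e+02] [ 3.3  2.6 -0.4] 0.0294 60.09273900068365
[ 0.58287467 -0.66266401 -0.02148656]
```

It dropped in. Pushing down toward the collar (TCP ≈ 0.144).

Call:
send_rows:
  plan:
    - {"claw": 20, "delta_pos": [-0.2, 1.4, 2], "twist": [0, 0, 0]}
    - {"claw": 20, "delta_pos": [-0.2, 1.4, 5], "twist": [0, 0, 0]}
    - {"claw": 20, "delta_pos": [-0.2, 1.4, 8], "twist": [0, 0, 0]}
    - {"claw": 20, "delta_pos": [-0.2, 1.4, 11], "twist": [0, 0, 0]}
    - {"claw": 20, "delta_pos": [-0.2, 1.4, 11], "twist": [0, 0, 0]}

```text
t: 8.43
tcp_pos: [0.5534, 0.1699, 0.1529]
tcp_rot: [-3.14, -0.001, 2.513]
ft_force: [1.0, 0.5, -2.6]
opening: 0.0295
gripper_force: 60.0
```

Call:
send_rows:
  plan:
    - {"claw": 20, "delta_pos": [0, 0, 3], "twist": [0, 0, 0]}
    - {"claw": 20, "delta_pos": [0, 0, 6], "twist": [0, 0, 0]}
    - {"claw": 20, "delta_pos": [0, 0, 8], "twist": [0, 0, 0]}
    - {"claw": 20, "delta_pos": [0, 0, 10], "twist": [0, 0, 0]}
    - {"claw": 20, "delta_pos": [0, 0, 11], "twist": [0, 0, 0]}
    - {"claw": 20, "delta_pos": [0, 0, 11], "twist": [0, 0, 0]}

```text
t: 8.93
tcp_pos: [0.5538, 0.17, 0.144]
tcp_rot: [-3.141, -0.001, 2.513]
ft_force: [-3.2, -0.9, 4.3]
opening: 0.0293
gripper_force: 60.8
```

Call:
send_rows:
  plan:
    - {"claw": 20, "delta_pos": [0, 0, 2], "twist": [0, 0, 0]}
    - {"claw": 20, "delta_pos": [0, 0, 2], "twist": [0, 0, 0]}

```text
t: 9.1
tcp_pos: [0.5539, 0.1699, 0.144]
tcp_rot: [3.141, -0.001, 2.513]
ft_force: [-7.2, -2.9, 14.8]
opening: 0.0292
gripper_force: 62.0
```

Call:
send_rows:
  plan:
    - {"claw": 80, "delta_pos": [0, 0, -2], "twist": [0, 0, 0]}
    - {"claw": 80, "delta_pos": [0, 0, -2], "twist": [0, 0, 0]}
    - {"claw": 80, "delta_pos": [0, 0, -2], "twist": [0, 0, 0]}
    - {"claw": 80, "delta_pos": [0, 0, -2], "twist": [0, 0, 0]}
    - {"claw": 80, "delta_pos": [0, 0, -2], "twist": [0, 0, 0]}
    - {"claw": 80, "delta_pos": [0, 0, -15], "twist": [0, 0, 0]}
    - {"claw": 80, "delta_pos": [0, 0, -40], "twist": [0, 0, 0]}
    - {"claw": 80, "delta_pos": [0, 0, -80], "twist": [0, 0, 0]}
    - {"claw": 80, "delta_pos": [0, 0, -110], "twist": [0, 0, 0]}
    - {"claw": 80, "delta_pos": [0, 0, -120], "twist": [0, 0, 0]}

```text
t: 9.93
tcp_pos: [0.5564, 0.1706, 0.2676]
tcp_rot: [3.134, 0.004, 2.513]
ft_force: [0.0, -0.3, 0.8]
opening: 0.0802
gripper_force: 0.0
```

```bash
python3 go.py .604 -.093 .17 101
```

```text
9.9333 [0.5564 0.1706 0.2676] [179.56   0.25 143.98] [ 0.  -0.3  0.8] 0.0802 0.0
([-193.1, -186.0, 97.0], [0.51, 0.08, 42.98])
```

Call:
send_rows:
  plan:
    - {"claw": 85, "delta_pos": [-193, -186, 97], "twist": [0, 0, 43]}
    - {"claw": 85, "delta_pos": [-193, -186, 97], "twist": [0, 0, 43]}
    - {"claw": 85, "delta_pos": [-193, -186, 97], "twist": [0, 0, 43]}
    - {"claw": 85, "delta_pos": [-193, -186, 97], "twist": [0, 0, 43]}
    - {"claw": 85, "delta_pos": [-193, -186, 97], "twist": [0, 0, 43]}
    - {"claw": 85, "delta_pos": [-193, -186, 97], "twist": [0, 0, 43]}
    - {"claw": 85, "delta_pos": [-193, -186, 97], "twist": [0, 0, 43]}
    - {"claw": 85, "delta_pos": [-193, -186, 97], "twist": [0, 0, 43]}
    - {"claw": 85, "delta_pos": [-193, -186, 97], "twist": [0, 0, 43]}
    - {"claw": 85, "delta_pos": [-193, -186, 97], "twist": [0, 0, 43]}

```text
t: 10.77
tcp_pos: [0.601, -0.0929, 0.1643]
tcp_rot: [3.141, -0.001, 1.763]
ft_force: [-0.1, 1.0, 0.0]
opening: 0.0848
gripper_force: 0.0
```

```bash
python3 go.py .604 -.093 .1 101
python3 - <<'E'
from h import *
S=eyes.get_image("side")[...,::-1];T=eyes.get_image("top")[...,::-1]
cv2.imwrite("pics/g3.png",np.vstack([np.hstack([crop(T,(200,187),66,50,6)[0],crop(S,(247,148),66,50,6)[0]]),np.hstack([crop(T,(250,180),66,50,6)[0],crop(S,(275,200),66,50,6)[0]])]))
E
```

```text
10.7667 [ 0.601  -0.0929  0.1643] [ 1.7999e+02 -5.0000e-02  1.0103e+02] [-0.1  1.   0. ] 0.0848 0.0
([-0.7, 2.9, 64.3], [0.01, -0.05, 0.03])
```

View pics/g3.png

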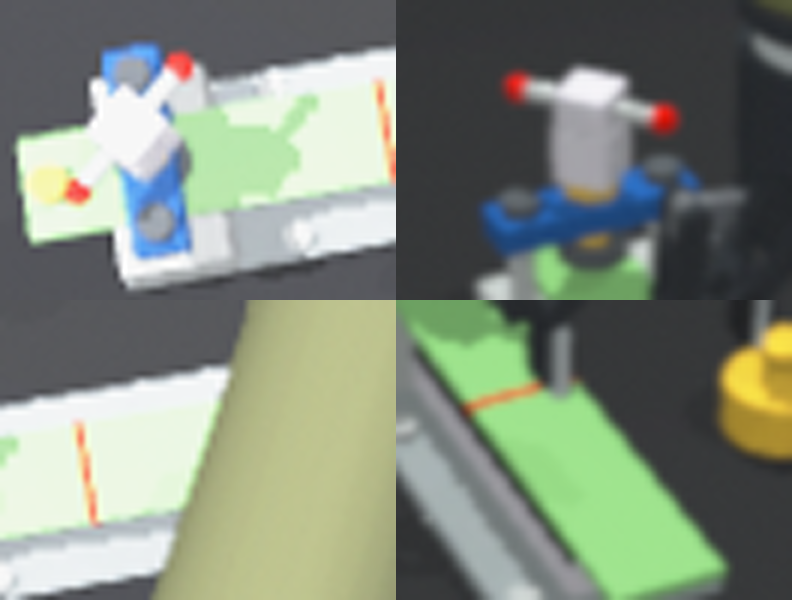

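The handle sits level with its hub on the yellow collar (side crop (590,190)), and the strip is undisturbed with its line at crop (85,470). Now down over the strip's rear to grip it.

Call:
send_rows:
  plan:
    - {"claw": 85, "delta_pos": [0, 3, 40], "twist": [0, 0, 0]}
    - {"claw": 85, "delta_pos": [0, 3, 75], "twist": [0, 0, 0]}
    - {"claw": 85, "delta_pos": [0, 3, 100], "twist": [0, 0, 0]}
    - {"claw": 85, "delta_pos": [0, 3, 118], "twist": [0, 0, 0]}
    - {"claw": 85, "delta_pos": [0, 3, 127], "twist": [0, 0, 0]}
    - {"claw": 85, "delta_pos": [0, 3, 127], "twist": [0, 0, 0]}
    - {"claw": 85, "delta_pos": [0, 3, 127], "twist": [0, 0, 0]}

```text
t: 11.45
tcp_pos: [0.6045, -0.0922, 0.0379]
tcp_rot: [3.141, -0.0, 1.764]
ft_force: [-0.2, 0.7, 1.2]
opening: 0.0848
gripper_force: 0.0
```

```bash
python3 go.py .6037 -.093 .036 101.1
python3 - <<'E'
from h import *
S=eyes.get_image("side")[...,::-1]
cv2.imwrite("pics/g4.png",crop(S,(285,205),80,60,8)[0])
E
```

```text
11.45 [ 0.6045 -0.0922  0.0379] [ 1.7994e+02 -1.0000e-02  1.0109e+02] [-0.2  0.7  1.2] 0.0848 0.0
([-0.6, -0.9, 1.9], [0.06, -0.01, -0.01])
```

View pics/g4.png

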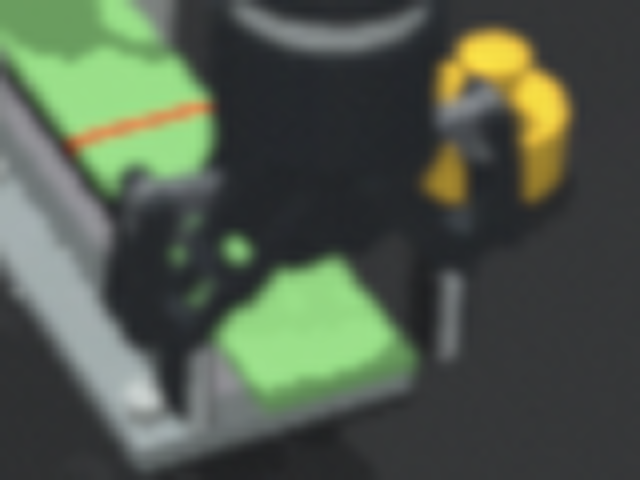

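Call:
send_rows:
  plan:
    - {"claw": 40, "delta_pos": [0, -0.5, 1], "twist": [0, 0, 0]}
    - {"claw": 40, "delta_pos": [0, -0.5, 1], "twist": [0, 0, 0]}
    - {"claw": 40, "delta_pos": [0, -0.5, 1], "twist": [0, 0, 0]}
    - {"claw": 40, "delta_pos": [0, -0.5, 1], "twist": [0, 0, 0]}
    - {"claw": 40, "delta_pos": [0, -0.5, 1], "twist": [0, 0, 0]}
    - {"claw": 40, "delta_pos": [0, -0.5, 1], "twist": [0, 0, 0]}

```text
t: 12.0
tcp_pos: [0.6043, -0.0933, 0.0378]
tcp_rot: [3.139, -0.0, 1.763]
ft_force: [-1.2, 1.1, 5.7]
opening: 0.0549
gripper_force: 62.8
```

```bash
python3 go.py
python3 - <<'E'
from h import *
print(ray("top",(225,145),.04)); s=arm.read_state();p=s["tcp_pos"][:2]
u=np.array([np.cos(np.radians(101.2)),np.sin(np.radians(101.2))]);w=ray("top",(225,145),.04)[:2]-p
print("weight rel tool: along",w@u,"across",w@[u[1],-u[0]])
E
```

```text
12.0 [ 0.6043 -0.0933  0.0378] [179.87  -0.   101.01] [-1.2  1.1  5.7] 0.0549 62.82617211341858
[0.71471114 0.07194277 0.04      ]
weight rel tool: along 0.1406691370473592 across 0.14040051302211976
```

Strip gripped (opening 55 mm, 63 N). Sliding out 130 mm first.

Call:
send_rows:
  plan:
    - {"claw": 40, "delta_pos": [6, 0, 0], "twist": [0, 0, 0]}
    - {"claw": 40, "delta_pos": [18, 0, 0], "twist": [0, 0, 0]}
    - {"claw": 40, "delta_pos": [34, 0, 0], "twist": [0, 0, 0]}
    - {"claw": 40, "delta_pos": [50, 0, 0], "twist": [0, 0, 0]}
    - {"claw": 40, "delta_pos": [66, 0, 0], "twist": [0, 0, 0]}
    - {"claw": 40, "delta_pos": [82, 0, 0], "twist": [0, 0, 0]}
    - {"claw": 40, "delta_pos": [98, 0, 0], "twist": [0, 0, 0]}
    - {"claw": 40, "delta_pos": [114, 0, 0], "twist": [0, 0, 0]}
    - {"claw": 40, "delta_pos": [126, 0, 0], "twist": [0, 0, 0]}
    - {"claw": 40, "delta_pos": [130, 0, 0], "twist": [0, 0, 0]}

```text
t: 12.83
tcp_pos: [0.5798, 0.0352, 0.0377]
tcp_rot: [3.138, 0.001, 1.765]
ft_force: [1.0, -4.7, 6.1]
opening: 0.0548
gripper_force: 63.6
```

```bash
python3 go.py
python3 - <<'E'
from h import *
S=eyes.get_image("side")[...,::-1];T=eyes.get_image("top")[...,::-1]
np.save("T.npy",T);np.save("S.npy",S)
cv2.imwrite("pics/g5.png",np.hstack([crop(T,(185,190),66,66,6)[0],crop(S,(245,160),66,66,6)[0]]))
E
```

```text
12.8333 [0.5798 0.0352 0.0377] [1.7981e+02 7.0000e-02 1.0110e+02] [ 1.  -4.7  6.1] 0.0548 63.58184337615967
```

View pics/g5.png

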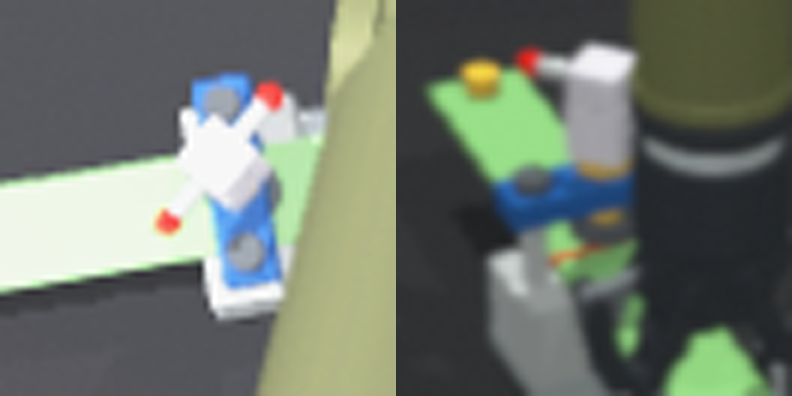

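The handle is still seated and the strip straight; the red line at side crop (580,255) is now just inside the bridge. Sliding 20 mm more, then measuring line against anvil edge directly.

Call:
send_rows:
  plan:
    - {"claw": 40, "delta_pos": [6, 0, 0], "twist": [0, 0, 0]}
    - {"claw": 40, "delta_pos": [13, 0, 0], "twist": [0, 0, 0]}
    - {"claw": 40, "delta_pos": [18, 0, 0], "twist": [0, 0, 0]}
    - {"claw": 40, "delta_pos": [20, 0, 0], "twist": [0, 0, 0]}
    - {"claw": 40, "delta_pos": [20, 0, 0], "twist": [0, 0, 0]}
    - {"claw": 40, "delta_pos": [20, 0, 0], "twist": [0, 0, 0]}

```text
t: 13.43
tcp_pos: [0.5761, 0.0533, 0.0378]
tcp_rot: [3.138, 0.001, 1.763]
ft_force: [0.4, -3.3, 5.4]
opening: 0.0548
gripper_force: 63.6
```

```bash
python3 go.py
python3 - <<'E'
from h import *
A={n:np.mean([eyes.get_image(n)[...,::-1].astype(float) for _ in range(4)],0) for n in("side","top")}
for n in A:np.save(n+"2.npy",A[n])
t=A["top"][172:212,160:204].astype(np.uint8);s=A["side"][150:190,215:259].astype(np.uint8)
cv2.imwrite("pics/g6.png",np.hstack([cv2.resize(v,(396,360),interpolation=cv2.INTER_CUBIC) for v in(t,s)]))
E
```

```text
13.4333 [0.5761 0.0533 0.0378] [1.7982e+02 7.0000e-02 1.0099e+02] [ 0.4 -3.3  5.4] 0.0548 63.63303780555725
```

View pics/g6.png

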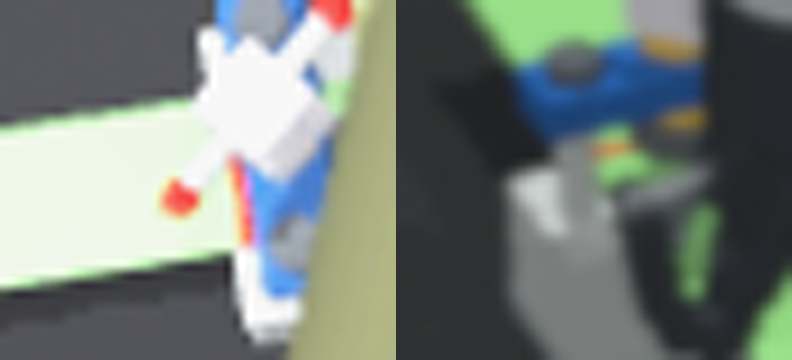

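The red line is at top crop (243,205), just inside the anvil edge that runs (235,260)–(250,335). That leaves about 5 mm, so I'll compute it at subpixel.

Run:
```python
from h import *
T=np.load("top2.npy");a=np.radians(101.1);u=np.array([np.cos(a),np.sin(a)]);v=np.array([u[1],-u[0]])
for r in range(188,212):
    row=T[r,180:198];d=row[:,2]-row[:,1];out=f"{r} "
    x=np.arange(180,198);w=np.clip(d-25,0,None)
    if r<201 and w.sum()>20:
        c=(w*x).sum()/w.sum();P=ray("top",(c,r),.066)[:2];out+=f"red {c:.2f} along {1e3*P@u:.1f} across {1e3*P@v:.0f} "
    if r>199:
        g=row.mean(1);k=np.where((g[:-1]<140)&(g[1:]>=140))[0]
        if len(k):
            e=180+k[0]+(140-g[k[0]])/(g[k[0]+1]-g[k[0]]);P=ray("top",(e,r),.060)[:2];out+=f"edge {e:.2f} along {1e3*P@u:.1f} across {1e3*P@v:.0f}"
    print(out)
```

```text
188 
189 red 185.48 along 83.1 across 581 
190 red 185.72 along 82.7 across 577 
191 red 186.12 along 81.9 across 574 
192 red 185.65 along 83.9 across 571 
193 red 182.53 along 94.4 across 569 
194 red 182.30 along 95.5 across 566 
195 red 183.44 along 92.3 across 562 
196 red 186.93 along 81.5 across 557 
197 red 186.97 along 81.9 across 554 
198 red 187.11 along 81.9 across 550 
199 
200 edge 185.23 along 89.7 across 546
201 edge 185.43 along 89.5 across 542
202 edge 185.48 along 89.7 across 539
203 edge 185.48 along 90.2 across 536
204 edge 185.56 along 90.4 across 532
205 edge 185.65 along 90.5 across 529
206 edge 186.15 along 89.4 across 526
207 edge 186.35 along 89.2 across 522
208 edge 186.58 along 88.9 across 519
209 edge 187.54 along 86.2 across 515
210 edge 192.56 along 70.6 across 509
211 edge 192.47 along 71.3 across 506
```

Call:
send_rows:
  plan:
    - {"claw": 40, "delta_pos": [2, 0, 0], "twist": [0, 0, 0]}
    - {"claw": 40, "delta_pos": [4, 0, 0], "twist": [0, 0, 0]}
    - {"claw": 40, "delta_pos": [5, 0, 0], "twist": [0, 0, 0]}
    - {"claw": 40, "delta_pos": [5, 0, 0], "twist": [0, 0, 0]}
    - {"claw": 40, "delta_pos": [5, 0, 0], "twist": [0, 0, 0]}

```text
t: 14.25
tcp_pos: [0.5752, 0.0574, 0.0378]
tcp_rot: [3.138, 0.002, 1.762]
ft_force: [0.3, -3.1, 6.1]
opening: 0.0545
gripper_force: 63.6
```

```bash
python3 go.py
cat > m.py <<'E'
from h import *
T=np.mean([eyes.get_image("top")[...,::-1].astype(float) for _ in range(4)],0);a=np.radians(101.1);u=np.array([np.cos(a),np.sin(a)])
x=np.arange(180,198)
for r in range(186,209):
    row=T[r,180:198];d=row[:,2]-row[:,1];w=np.clip(d-25,0,None);out=f"{r} "
    if r<200 and w.sum()>20:
        c=(w*x).sum()/w.sum();out+=f"red {c:.2f} along {1e3*ray('top',(c,r),.066)[:2]@u:.1f} "
    if r>199:
        g=row.mean(1);k=np.where((g[:-1]<140)&(g[1:]>=140))[0]
        if len(k):
            e=180+k[0]+(140-g[k[0]])/(g[k[0]+1]-g[k[0]]);out+=f"edge {e:.2f} along {1e3*ray('top',(e,r),.060)[:2]@u:.1f}"
    print(out)
for r in(190,191,196,197,198):print(r,T[r,181:193].astype(int).tolist())
E
python3 m.py
```

```text
14.25 [0.5752 0.0574 0.0378] [1.7982e+02 1.2000e-01 1.0095e+02] [ 0.3 -3.1  6.1] 0.0545 63.62496256828308
186 
187 
188 
189 
190 
191 red 184.50 along 87.1 
192 red 183.48 along 90.8 
193 red 181.66 along 97.1 
194 red 181.62 along 97.7 
195 red 181.74 along 97.8 
196 red 185.00 along 87.7 
197 red 185.33 along 87.1 
198 red 185.75 along 86.2 
199 red 185.54 along 87.3 
200 edge 185.21 along 89.7
201 edge 185.43 along 89.5
202 edge 185.48 along 89.7
203 edge 185.48 along 90.2
204 edge 185.56 along 90.4
205 edge 185.65 along 90.5
206 edge 186.15 along 89.4
207 edge 186.35 along 89.2
208 edge 186.58 along 88.9
190 [[247, 247, 246], [247, 247, 247], [246, 246, 245], [223, 221, 240], [166, 195, 233], [182, 194, 183], [222, 185, 146], [231, 205, 192], [244, 237, 237], [233, 227, 227], [216, 208, 209], [212, 197, 195]]
191 [[247, 247, 247], [246, 246, 246], [235, 237, 232], [158, 172, 246], [136, 173, 247], [185, 230, 230], [237, 200, 136], [241, 171, 108], [242, 208, 178], [229, 205, 193], [219, 199, 191], [208, 167, 148]]
196 [[222, 247, 236], [227, 247, 235], [226, 247, 233], [226, 247, 234], [145, 199, 247], [193, 241, 246], [215, 239, 204], [239, 193, 126], [242, 166, 95], [209, 139, 97], [162, 125, 101], [151, 136, 126]]
197 [[227, 247, 235], [225, 247, 233], [226, 247, 234], [226, 247, 234], [145, 200, 247], [156, 211, 247], [202, 242, 231], [239, 211, 145], [232, 158, 103], [169, 134, 116], [133, 125, 119], [169, 160, 152]]
198 [[226, 247, 234], [225, 247, 234], [226, 247, 234], [226, 247, 234], [149, 204, 247], [128, 167, 247], [201, 244, 238], [242, 221, 157], [218, 156, 118], [159, 142, 131], [148, 141, 134], [172, 164, 155]]
```

About 2–2.5 mm remains by direct comparison, so a final nudge of 2 mm.

Call:
send_rows:
  plan:
    - {"claw": 40, "delta_pos": [1, 0, 0], "twist": [0, 0, 0]}
    - {"claw": 40, "delta_pos": [2, 0, 0], "twist": [0, 0, 0]}
    - {"claw": 40, "delta_pos": [2, 0, 0], "twist": [0, 0, 0]}
    - {"claw": 40, "delta_pos": [2, 0, 0], "twist": [0, 0, 0]}
    - {"claw": 40, "delta_pos": [2, 0, 0], "twist": [0, 0, 0]}

```text
t: 14.87
tcp_pos: [0.5749, 0.0591, 0.0378]
tcp_rot: [3.138, 0.002, 1.762]
ft_force: [0.8, -5.1, 7.1]
opening: 0.0545
gripper_force: 63.6
```

```bash
python3 go.py; python3 m.py | grep -v edge
python3 - <<'E'
from h import *
S=eyes.get_image("side")[...,::-1];T=eyes.get_image("top")[...,::-1]
cv2.imwrite("pics/g7.png",np.hstack([crop(T,(165,190),66,66,6)[0],crop(S,(235,150),66,66,6)[0]]))
E
```

```text
14.8667 [0.5749 0.0591 0.0378] [1.7982e+02 1.2000e-01 1.0093e+02] [ 0.8 -5.1  7.1] 0.0545 63.625677824020386
186 
187 
188 
189 
190 
191 red 184.00 along 88.7 
192 red 183.16 along 91.9 
193 red 180.74 along 100.1 
194 red 180.85 along 100.2 
195 red 181.82 along 97.5 
196 red 184.96 along 87.9 
197 red 185.00 along 88.2 
198 red 185.00 along 88.6 
199 red 185.00 along 89.1 
190 [[247, 247, 246], [247, 247, 247], [246, 246, 245], [223, 221, 240], [209, 240, 227], [199, 222, 175], [222, 184, 145], [231, 205, 192], [244, 237, 237], [233, 226, 227], [216, 208, 209], [212, 196, 194]]
191 [[247, 247, 247], [246, 246, 246], [232, 232, 235], [142, 143, 247], [205, 244, 244], [210, 244, 214], [237, 200, 137], [240, 171, 108], [242, 208, 178], [229, 205, 193], [219, 198, 191], [207, 167, 148]]
196 [[222, 247, 236], [227, 247, 235], [226, 247, 233], [163, 219, 247], [129, 167, 247], [212, 245, 243], [218, 241, 200], [239, 192, 124], [242, 165, 95], [209, 139, 97], [163, 126, 102], [146, 134, 124]]
197 [[227, 247, 235], [226, 247, 234], [226, 247, 234], [177, 231, 246], [116, 146, 247], [207, 245, 244], [216, 246, 222], [239, 211, 145], [232, 158, 103], [169, 134, 116], [133, 125, 119], [154, 153, 147]]
198 [[226, 247, 234], [226, 247, 234], [225, 247, 234], [185, 236, 245], [118, 150, 247], [200, 243, 244], [218, 247, 228], [242, 221, 157], [218, 156, 118], [159, 142, 132], [149, 141, 134], [152, 157, 150]]
```

View pics/g7.png

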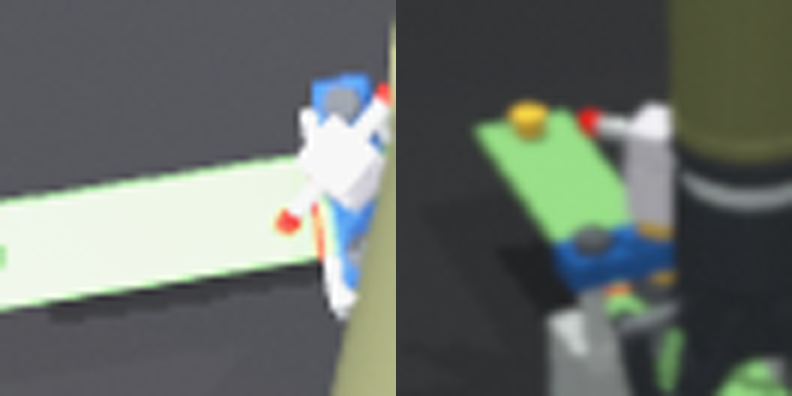

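The line sits within about 1 mm of the anvil edge (88.8 against 89.0–89.8 mm along). The strip is flat and straight, the handle is seated and released, and the rear end is held. Handing in.

```bash
python3 -c "
from station import order;print(order.sign_off())"
```

```text
the job is handed in; nothing more can be done
None
```

I handed the job in after about 15 s of the 58 s, with no verdict shown: the T-handle is down on the collar and released, and the strip's red line is within about 1 mm of the anvil edge, with the gripper still holding the rear end.

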